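Open the arc screen and seat the flange in the welding jig

TASK

Push the counterweighted arc screen of the welding jig up past its balance point, so that it stays open by itself. Then push the pipe flange that stood under it along the jig plate until it is fully home against both bars of the V stop, sliding it without lifting or tipping it. Leave the other things on the bench where they are.

Things in the scene. Friction and masses are not known exactly. Their poses are not given: they have to be found in the camera images.
- screen (a joint): hinge of the arc screen, rad: 0 = lowered over the work (resting on its stop), grows as its push bar swings up and away from the robot; it balances at about 0.95 and beyond that it falls open by itself to its upper stop at 1.65. Light friction holds it only within about 0.05 rad of the balance. Raising it from rest takes 3 to 6 N upward at the push bar, less further up
- push_bar (a point): middle of the round push bar along the screen's free edge (14 mm thick, 246 mm long, smooth painted steel, parallel to the hinge). With the screen lowered it is the near edge, level, 164 mm above the table, with free room under it. It moves with the screen, at 200 mm from the hinge line
- pivot (a point): middle of the screen's hinge line, 115 mm above the table. The hinge line lies along the jig's own y axis. With the screen lowered the push bar is 194 mm nearer the robot (jig -x) and 49 mm higher than this point, so the screen slopes up towards the robot; the two stanchions stand 137 mm either side of it
- counterweight (a point): middle of the screen's counterweight, a round steel bar 18 mm thick, 236 mm long, parallel to the hinge and 82 mm from it on two cranked arms; with the screen lowered it is above and a little beyond the hinge, with the screen raised beyond and a little below it
- jig: welding jig, fixed to the table: steel plate 290 x 320 x 12 mm (x by y) that carries the V stop, the stanchions and the screen; origin under the plate's centre at table height, x axis pointing away from the robot, square to the hinge line, z up
- flange_center (a point): the workpiece: round steel plate flange, 100 mm across and 14 mm thick, flat on the jig plate under the screen, with an upright pipe stub 34 mm across and 50 mm tall on its middle; about 0.8 kg in all, steel on steel. This point is on its axis, half-way up, 32 mm above the jig plate (44 mm above the table); its z axis is the flange's axis
- v_seat (a point): where flange_center is when the flange is fully home, touching both bars of the V stop. The V stop is two fixed bars 16 mm tall on the jig plate that meet at a right angle and open towards the robot (jig -x); the flange starts 25 to 45 mm short of it, at most 12 mm to the side
- nut: loose hexagonal steel nut, 30 mm across flats, 14 mm high, on a front corner of the jig plate; origin under its centre
- nipple: plain steel pipe nipple standing on the table beside the jig, 42 mm across, 70 mm high; origin under its centre
- elbow: steel pipe elbow standing on a 60 mm round foot beside the jig, 96 mm high, its upper mouth level and 65 mm to the side of the foot's centre; origin under its foot
- tape: tape measure, 70 x 36 x 66 mm, beside the jig; origin under its centre
- mallet: wooden mallet lying on the table, 290 mm long, head 60 mm across and 100 mm wide; origin near the middle of its handle, 130 mm from the head's axis
- tube_offcut: offcut of 75 mm square steel tube, 110 mm long, lying; origin under its centre

How it is judged:
By the outcome, as a careful person would: the job done as asked, in the order asked, and still so for the second after the job is handed in, with the robot touching nothing.
It also fails if it takes over 48 s, if anything falls off the work surface, if the arm or the gripper's body presses on something with over 40 N, if the wrist force passes 120 N, or if a joint passes its speed limit or range.

ROBOT

A 6-joint arm with a two-finger parallel gripper is mounted at the origin on the work surface. World frame = base frame: x ahead of the robot, y to its left, z up, the work surface at z = 0. Lengths are in m, angles in rad, forces in N, time in s.
With the tool pointing down it reaches from about 0.35 to 0.925 m from the base axis. Payload 6.4 kg.
Tool frame: the origin (TCP) lies at the very end of the fingers, on their centre line; the grasp point (between the pads) lies 19 mm behind it; z points along the fingers, y is the direction in which the jaws open and shut (so a half turn about z gives the same grasp; the last joint's range is limited). The gripper opens to 94 mm and grips with 3 to 60 N. Pads are 16 mm wide; open, the fingers measure 119 mm over their backs; the gripper's body (75 mm by 177 mm) begins 78 mm behind the grasp point.
Start: joints at [-1.318, 0.245, 1.558, -0, 1.339, -0.174], TCP at [0.269, -0.592, 0.205] pointing down, gripper open.
Joint ranges: [-3.13, 3.13], [-1.02, 2.26], [0.13, 2.54], [-0.95, 4.09], [0.21, 2.88], [-2.74, 2.74]. Speed limits (rad/s): [2.57, 2.57, 3.14, 3.14, 3.14, 3.14].

INTERFACE

Orientations are given as [roll, pitch, yaw] about the fixed x, y, z axes, in that order (R = Rz(yaw) Ry(pitch) Rx(roll)).
In Python, from bench import read_state, snapshot, close_job, recognise, place_of gives the robot as it stands. The module is installed in compiled form; this text tells all that it offers.
- The arm moves only by the tool apply_moves, never from a script. Its argument "targets" is a list of rows, each a list of 5 numbers: the shift along the world's x, y, z in cm, then the turn about the world's z in degrees, then the finger opening in cm, from 0 to 9.4. A call has 1 to 20 rows; each row shifts and turns the commanded pose from where the row before left it; what a row does not reach is not made up. A row lasts 1/8 s, in which the tool goes at most 62.5 mm and 10.7 degrees, less where a joint would pass 70% of its speed; a pose out of reach is approached as far as the arm can. A call with a gripper value outside its range is refused whole. The fingers move at their own pace and stop on an object; the grip force is fixed at half the most. Time passes only in rows, so rows that do not move let the fingers close. It gives the time, the measured TCP pose, the force and the opening at its end, in the units of the state.
- read_state(): the state, without advancing time (a new reading comes with each control period).
- snapshot(name): name is "scene" or "side" or "wrist"; returns a dict with "pixels" (384x512x3 uint8, blue, green, red), "intrinsics" (3x3 intrinsics, pixels), "k1" (the pictures are not rectified: a ray, as slopes to the right and down, at radius r is drawn at 1 + k1 r^2 times it, then the intrinsics apply), "world_from_camera" (4x4, takes a point from camera to world coordinates); the wrist camera has in their place "mount" (4x4, takes a point from camera to tool coordinates, whose origin is the TCP and whose axes are the flange's). Camera axes: x right, y up, looking along -z (the intrinsics and any distortion apply to the point x, -y, -z); pixel columns grow to the right and rows downward; lengths in m; the calibration is good to about 2 mm. A picture is of the moment at which its call begins: read the wrist's pose just before it. There is no depth.
- close_job(): hands the job in, once; it reports no verdict.
Trained networks look in a picture, given as the dict that the camera call returned (one of the last four; its "shot" number tells which), for a name from the list of things; names that differ only in an ending like _2 or _b are one class to them, and where a whole thing is asked for, a point or a joint stands for the part that bears it (a point fixed in the world has none). Each returns a list of dicts, best first, with "score" (0 to 1); they miss things now and then, are a little off and sometimes report something else, mostly with a low value. They report only what shows in the picture. A call takes as long as a camera call.
- recognise(target, picture): "centre" ([x, y, z] in m, in the coordinates of the camera as it stood for that picture, good to about 4 mm: the middle of the surface that is visible of it).
- place_of(target, picture): "centre" ([x, y, z] in m, in the coordinates of the camera as it stood for that picture, good to about 4 mm: a listed point, or the origin of a listed thing).
The state is a dict: "t": time; "qpos": joint angles; "qvel": joint speeds; "joint_efforts": joint torques, N m; "position": TCP position; "tool_rot": TCP orientation; "force": force on the tool from outside, world axes, zero at the start; "wrist_torque": the same for the moment, N m; "gripper_width": finger opening in m.
Only numpy, scipy, OpenCV 4.12 (cv2) and the standard library are available. Lean on these libraries where they do the work, as an engineer would, in place of code of your own. Each camera call takes 0.05 s, during which the arm holds its last target. There are 200 camera calls.

## Working session

There is one attempt and no reset: what is moved stays moved. The work goes in short steps, Python scripts to look and compute and a tool call to move; the robot and the scene stay as the last step left them, time stands still between calls to the robot, and variables do not carry over. Pictures are saved under pics/ and viewed, about 8 in all and at most 12, crops included, and the job is handed in when it is done.

Besides the shell and the picture viewer there is one more tool, called after "Emit:" as name([rows], argument=value, ...), one row to a line, values as JSON. apply_moves: Moves the arm, as the interface text tells. Its arguments: {"type":"object","properties":{"targets":{"type":"array"}},"required":["targets"]}

```bash
mkdir -p pics; cat > h.py <<'E'
import numpy as np, cv2
from bench import *
def w(pic,c):
    M=np.array(pic["world_from_camera"]); return (M@np.r_[c,1])[:3]
def pix(pic,P):
    M=np.linalg.inv(np.array(pic["world_from_camera"])); c=(M@np.r_[P,1])[:3]
    s=np.array([c[0],-c[1]])/-c[2]; s=s*(1+pic["k1"]*(s@s)); K=np.array(pic["intrinsics"])
    return K[:2,:2]@s+K[:2,2]
def ray(pic,uv):
    K=np.array(pic["intrinsics"]); d=cv2.undistortPoints(np.array([[uv]],float),K,np.array([pic["k1"],0,0,0.]))[0,0]
    M=np.array(pic["world_from_camera"]); return M[:3,3], M[:3,:3]@np.array([d[0],-d[1],-1])
def onz(pic,uv,z):
    o,d=ray(pic,uv); return o+d*(z-o[2])/d[2]
E
python3 - <<'E'
from h import *
np.set_printoptions(precision=3,suppress=True)
s=read_state(); print(s["t"],s["position"],s["tool_rot"],s["force"])
for n in ["scene","side"]:
    p=snapshot(n); cv2.imwrite(f"pics/{n}0.png",p["pixels"])
    for t in ["push_bar","pivot","counterweight","jig","flange_center","v_seat","nut","nipple","elbow","tape","mallet","tube_offcut"]:
        r=place_of(t,p)
        for k in r[:2]: print(n,t,round(k["score"],2),w(p,k["centre"]),pix(p,w(p,k["centre"])).round())
print(read_state()["t"])
E
```

```text
0.0 [ 0.269 -0.591  0.204] [-3.14  -0.     0.427] [ 0.14   0.312 -0.372]
scene push_bar 0.64 [ 0.476 -0.01   0.158] [233. 167.]
scene push_bar 0.26 [ 0.59   0.527 -0.004] [378. 212.]
scene pivot 0.75 [ 0.668 -0.027  0.111] [231. 219.]
scene pivot 0.66 [ 0.713 -0.031  0.186] [230. 216.]
scene counterweight 0.74 [ 0.712 -0.032  0.185] [230. 216.]
scene jig 0.61 [ 0.578 -0.027 -0.006] [231. 218.]
scene flange_center 0.6 [ 0.554 -0.012  0.045] [234. 204.]
scene v_seat 0.43 [ 0.578 -0.022 -0.005] [232. 218.]
scene nut 0.64 [ 0.554 -0.477 -0.002] [109. 219.]
scene nipple 0.71 [ 0.56  -0.254 -0.003] [169. 217.]
scene elbow 0.9 [ 0.625  0.229 -0.001] [302. 224.]
scene tape 0.75 [ 0.437 -0.281 -0.005] [164. 193.]
scene tape 0.25 [ 0.593 -0.019  0.045] [233. 213.]
scene mallet 0.94 [ 0.557 -0.476 -0.005] [109. 220.]
scene mallet 0.42 [ 0.594 -0.02   0.046] [233. 213.]
scene tube_offcut 0.69 [ 0.592  0.529 -0.   ] [379. 212.]
side push_bar 0.69 [ 0.476 -0.01   0.165] [287. 188.]
side push_bar 0.39 [ 0.552 -0.01   0.049] [267. 204.]
side pivot 0.87 [ 0.667 -0.029  0.11 ] [247. 170.]
side counterweight 0.61 [ 0.713 -0.035  0.184] [239. 144.]
side counterweight 0.36 [0.629 0.226 0.001] [193. 238.]
side jig 0.92 [ 0.576 -0.023  0.001] [264. 210.]
side flange_center 0.91 [ 0.554 -0.012  0.043] [267. 205.]
side v_seat 0.79 [ 0.593 -0.023  0.042] [261. 198.]
side nut 0.65 [0.5   0.104 0.013] [252. 239.]
side nipple 0.63 [ 0.563 -0.253 -0.001] [313. 182.]
side elbow 0.56 [ 0.625  0.229 -0.   ] [193. 240.]
side mallet 0.85 [ 0.556 -0.481  0.002] [353. 158.]
side tube_offcut 0.59 [ 0.588  0.525 -0.002] [109. 305.]
side tube_offcut 0.26 [ 0.598 -0.023  0.045] [260. 196.]
1.3
```

```bash
python3 -c "
import cv2,numpy as np
a=cv2.imread('pics/scene0.png');b=cv2.imread('pics/side0.png')
print(a.shape)"
```

```text
(384, 512, 3)
```

View pics/scene0.png

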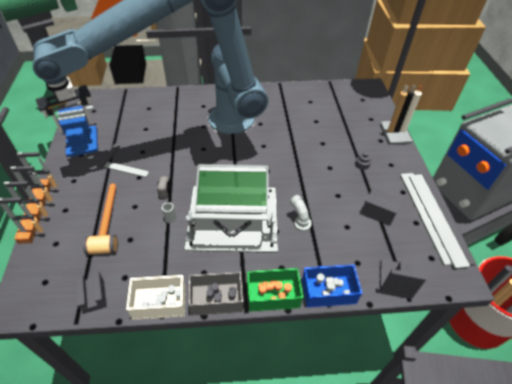

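View pics/side0.png

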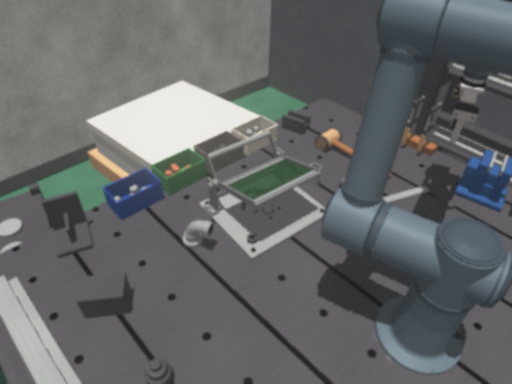

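The scene view looks back at the robot: green screen at about (232,190), counterweight bar behind it at (230,216), and mallet, nipple, tape and elbow beside the jig. The side view agrees, with the flange under the screen at (267,205). Jig yaw comes out at about -5.4°. The tool always points down, so it can't get under the push bar. I'll press the counterweight down and away from the robot instead. First I'll move above it and look with the wrist camera.

Emit:
apply_moves([
  [0,0,6,0,0],
  [0,0,6,0,0],
  [0,0,6,0,0],
  [3.65,4.65,0,-2.5,0],
  [3.65,4.65,0,-2.5,0],
  [3.65,4.65,0,-2.5,0],
  [3.65,4.65,0,-2.5,0],
  [3.65,4.65,0,-2.5,0],
  [3.65,4.65,0,-2.5,0],
  [3.65,4.65,0,-2.5,0],
  [3.65,4.65,0,-2.5,0],
  [3.65,4.65,0,-2.5,0],
  [3.65,4.65,0,-2.5,0],
  [3.65,4.65,0,-2.5,0],
  [3.65,4.65,0,-2.5,0],
  [0,0,0,0,0],
  [0,0,0,0,0],
])

```text
t: 3.42
position: [0.7069, -0.034, 0.3853]
tool_rot: [3.141, 0.0, -0.097]
force: [0.0, -0.5, -0.0]
gripper_width: 0.0
```

```bash
cat >> h.py <<'E'
from scipy.spatial.transform import Rotation as R
def wrist():
    s=read_state(); T=np.eye(4); T[:3,:3]=R.from_euler("xyz",s["tool_rot"]).as_matrix(); T[:3,3]=s["position"]
    p=snapshot("wrist"); p["world_from_camera"]=T@np.array(p["mount"]); return p
def show(p,ts):
    for t in ts:
        for k in place_of(t,p)[:1]: P=w(p,k["centre"]); print(t,round(k["score"],2),P,pix(p,P).round())
np.set_printoptions(precision=3,suppress=True)
E
python3 - <<'E'
from h import *
s=read_state(); print(s["t"],s["position"],s["tool_rot"],s["qpos"])
p=wrist(); cv2.imwrite("pics/w1.png",p["pixels"]); show(p,["counterweight","pivot","push_bar","flange_center","v_seat"])
p=snapshot("side"); cv2.imwrite("pics/s1.png",cv2.resize(p["pixels"][60:300,120:440],None,fx=2,fy=2,interpolation=cv2.INTER_CUBIC))
E
```

```text
3.425 [ 0.707 -0.034  0.385] [ 3.141  0.    -0.097] [-0.208  0.306  1.164 -0.     1.672  1.46 ]
counterweight 0.65 [ 0.709 -0.038  0.185] [261. 169.]
pivot 0.83 [ 0.665 -0.03   0.116] [258. 188.]
flange_center 0.45 [ 0.709 -0.039  0.188] [262. 169.]
v_seat 0.26 [ 0.708 -0.037  0.184] [260. 169.]
```

View pics/w1.png

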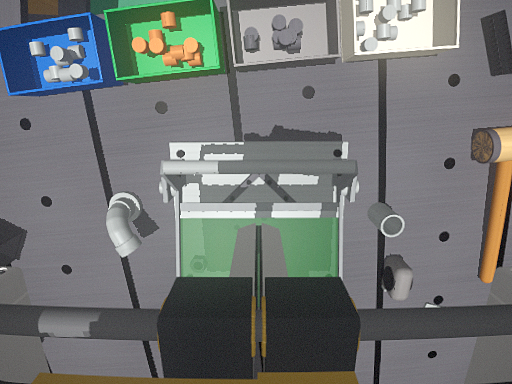

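View pics/s1.png

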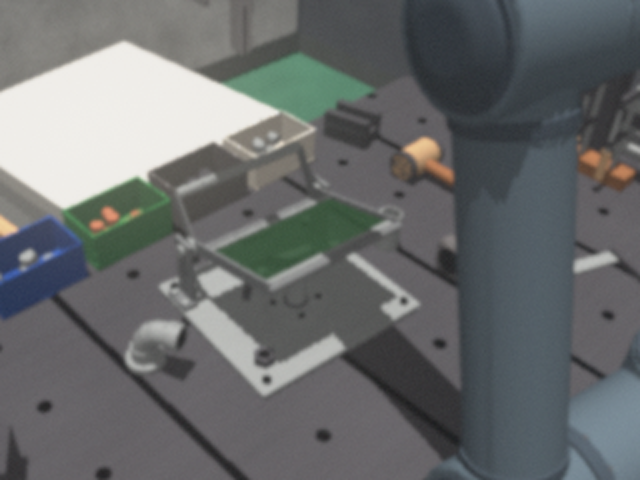

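The wrist view shows the counterweight bar free at row 167, columns 162–357, and level in the picture, so the tool yaw matches the jig. The zoomed side view shows nothing else near it. I'll come down to just above the bar and press gently first.

Emit:
apply_moves([
  [0,0,-6,0,0],
  [0,0,-6,0,0],
  [0,0,-4.5,0,0],
  [0.1,0,-1.5,0,0],
  [0,0,0,0,0],
  [0.2,0,-0.6,0,0],
  [0.3,0,-0.4,0,0],
  [0,0,0,0,0],
])

```text
t: 4.78
position: [0.7135, -0.0337, 0.1959]
tool_rot: [3.142, -0.001, -0.097]
force: [-0.8, 0.1, 0.9]
gripper_width: 0.0006
```

```bash
python3 - <<'E'
from h import *
s=read_state(); print(s["t"],s["position"],s["force"])
p=snapshot("side"); show(p,["counterweight","push_bar"])
p=wrist(); show(p,["counterweight"]);cv2.imwrite("pics/w2.png",p["pixels"])
E
```

```text
4.775 [ 0.713 -0.034  0.196] [-0.82   0.123  0.895]
counterweight 0.75 [ 0.714 -0.032  0.188] [238. 144.]
push_bar 0.91 [ 0.478 -0.012  0.167] [287. 187.]
counterweight 0.66 [ 0.712 -0.037  0.185] [263. 231.]
```

Emit:
apply_moves([
  [0.1,0,-0.4,0,0],
  [0.4,0,-0.4,0,0],
  [0.4,-0.1,-0.4,0,0],
])

```text
t: 5.4
position: [0.7237, -0.0347, 0.1874]
tool_rot: [-3.142, -0.005, -0.097]
force: [-1.3, 1.8, 11.7]
gripper_width: 0.0003
```

Emit:
apply_moves([
  [0.3,0,-0.5,0,0],
  [0.3,-0.1,-0.6,0,0],
  [0.4,0,-0.6,0,0],
  [0.4,-0.1,-0.6,0,0],
  [0.3,0,-0.6,0,0],
  [0.3,0,-0.7,0,0],
])

```text
t: 6.15
position: [0.746, -0.0374, 0.1521]
tool_rot: [3.141, -0.011, -0.097]
force: [3.7, -0.4, 5.6]
gripper_width: 0.0005
```

```bash
python3 - <<'E'
from h import *
s=read_state(); print(s["t"],s["position"],s["force"])
p=snapshot("side"); show(p,["counterweight","push_bar"])
E
```

```text
6.15 [ 0.746 -0.037  0.152] [ 3.692 -0.368  5.612]
counterweight 0.92 [ 0.746 -0.036  0.147] [233. 149.]
push_bar 0.6 [ 0.542 -0.018  0.271] [275. 146.]
```

Emit:
apply_moves([
  [0.2,0,-0.7,0,0],
  [0.2,0,-0.7,0,0],
  [0.1,0,-0.7,0,0],
  [0.1,0,-0.7,0,0],
  [0,0,-0.7,0,0],
  [0,0,-0.6,0,0],
])

```text
t: 7.05
position: [0.7483, -0.0367, 0.1057]
tool_rot: [-3.142, -0.0, -0.097]
force: [6.5, 1.0, 8.4]
gripper_width: 0.0007
```

```bash
python3 - <<'E'
from h import *
s=read_state(); print(s["t"],s["position"],s["force"])
p=snapshot("side"); show(p,["counterweight","push_bar"])
E
```

```text
7.05 [ 0.748 -0.037  0.106] [6.506 1.017 8.378]
counterweight 0.74 [ 0.741 -0.034  0.075] [234. 167.]
push_bar 0.71 [ 0.709 -0.032  0.311] [239. 110.]
```

The screen is past balance and leaning towards its upper stop, lightly touching the tool. I'll back away in +x, then rise.

Emit:
apply_moves([
  [3,-0.3,0,0,0],
  [4,-0.4,0,0,0],
  [3,-0.3,2,0,0],
  [0,0,6,0,0],
  [0,0,6,0,0],
  [0,0,6,0,0],
  [0,0,6,0,0],
  [0,0,0,0,0],
])

```text
t: 8.2
position: [0.8494, -0.0469, 0.376]
tool_rot: [3.14, -0.014, -0.097]
force: [0.2, -0.9, 0.3]
gripper_width: 0.0007
```

```bash
python3 - <<'E'
from h import *
s=read_state(); print(s["t"],s["position"],s["force"])
p=snapshot("side"); show(p,["counterweight","push_bar","flange_center","v_seat","nut","pivot","jig"])
cv2.imwrite("pics/s3.png",cv2.resize(p["pixels"][60:300,120:440],None,fx=2,fy=2,interpolation=cv2.INTER_CUBIC))
p=snapshot("scene"); show(p,["counterweight","push_bar","flange_center","v_seat"])
E
```

```text
8.2 [ 0.849 -0.047  0.376] [ 0.19  -0.878  0.293]
counterweight 0.84 [ 0.734 -0.038  0.066] [236. 170.]
push_bar 0.89 [ 0.734 -0.033  0.304] [234. 108.]
flange_center 0.73 [ 0.627  0.228 -0.001] [193. 240.]
v_seat 0.85 [ 0.598 -0.023  0.042] [260. 197.]
nut 0.41 [0.5   0.11  0.013] [250. 240.]
pivot 0.76 [ 0.67  -0.027  0.11 ] [246. 170.]
jig 0.66 [ 0.574 -0.026  0.001] [265. 210.]
counterweight 0.73 [ 0.735 -0.032  0.065] [231. 244.]
push_bar 0.94 [ 0.735 -0.037  0.298] [227. 199.]
v_seat 0.74 [ 0.592 -0.025  0.042] [231. 213.]
```

View pics/s3.png

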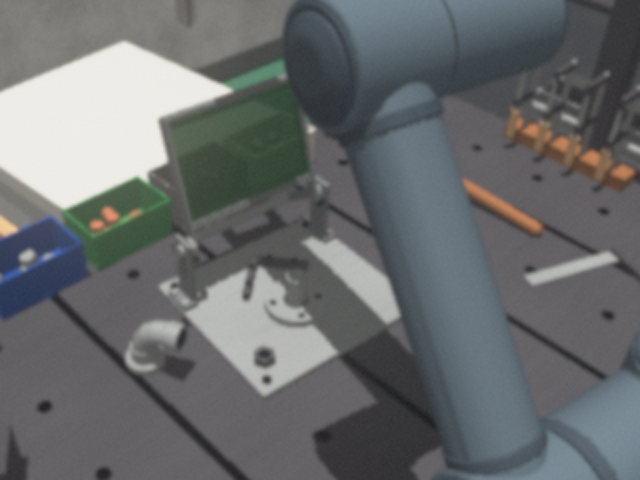

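The screen is fully open (push bar at x≈0.734, z≈0.30, which matches the 1.65 stop), and the flange shows at about (292,300) in the crop. Next I'll go back over the screen to the near side of the flange.

Emit:
apply_moves([
  [0,0,4,0,0],
  [-5.5,0.6,0,0,0],
  [-5.5,0.6,0,0,0],
  [-5.5,0.6,0,0,0],
  [-5.5,0.6,0,0,0],
  [-5.5,0.6,0,0,0],
  [-5.5,0.6,0,0,0],
  [-5.5,0.6,0,0,0],
  [0,0,-6,0,0],
  [0,0,-6,0,0],
  [0,0,0,0,0],
  [0,0,0,0,0],
])

```text
t: 10.35
position: [0.4644, -0.005, 0.2894]
tool_rot: [3.141, -0.004, -0.097]
force: [-0.5, -0.8, 1.2]
gripper_width: 0.0004
```

```bash
python3 - <<'E'
from h import *
s=read_state(); print(s["t"],s["position"],s["tool_rot"],s["force"])
p=wrist(); cv2.imwrite("pics/w3.png",p["pixels"]); show(p,["flange_center","v_seat","nut","jig","pivot"])
p=snapshot("side"); show(p,["push_bar","flange_center","v_seat","nut"])
p=snapshot("scene"); show(p,["push_bar","flange_center","v_seat","nut"])
E
```

```text
10.35 [ 0.464 -0.005  0.289] [ 3.141 -0.004 -0.097] [-0.504 -0.766  1.209]
flange_center 0.88 [ 0.55  -0.014  0.046] [258. 100.]
v_seat 0.74 [ 0.595 -0.026  0.041] [264.  64.]
nut 0.77 [0.5   0.103 0.013] [182. 144.]
push_bar 0.62 [ 0.732 -0.035  0.307] [235. 108.]
flange_center 0.97 [ 0.553 -0.015  0.044] [268. 205.]
v_seat 0.68 [ 0.597 -0.026  0.044] [261. 196.]
nut 0.58 [ 0.554 -0.481  0.002] [353. 158.]
push_bar 0.59 [ 0.728 -0.036  0.296] [228. 197.]
flange_center 0.68 [ 0.624  0.23  -0.001] [302. 224.]
v_seat 0.62 [ 0.595 -0.02   0.042] [233. 214.]
nut 0.48 [0.495 0.104 0.011] [264. 196.]
```

View pics/w3.png

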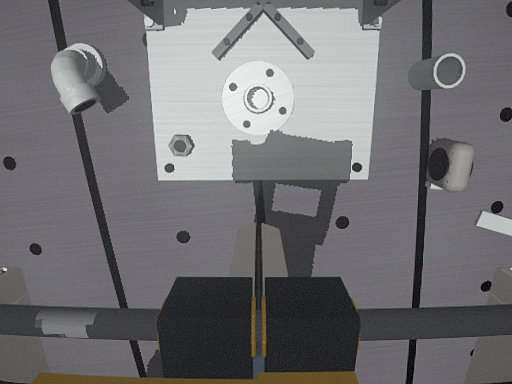

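The wrist view shows the flange at (258,98), the V apex at about (263,8), and the nut at (181,145), clear of the path. The flange is about 43 mm short of the seat and about 6 mm to the side. I'll turn the tool so it faces along the push line and use partly open fingers as a cradle low on the rim.

Emit:
apply_moves([
  [0.7,0.4,-6,-4,5],
  [0.7,0.4,-6,-4,5],
  [0,0,-6,0,5],
  [0,0,-5,0,5],
  [0,0,-3,0,5],
  [0,0,-0.7,0,5],
  [0,0,0,0,5],
  [0,0,0,0,5],
])

```text
t: 12.15
position: [0.4786, 0.003, 0.0211]
tool_rot: [3.142, -0.003, -0.236]
force: [-0.6, -0.5, 0.1]
gripper_width: 0.0502
```

```bash
python3 - <<'E'
from h import *
s=read_state(); print(s["t"],s["position"],s["tool_rot"],s["force"],s["gripper_width"])
p=wrist(); cv2.imwrite("pics/w4.png",p["pixels"]); show(p,["flange_center","v_seat"])
E
```

```text
12.15 [0.479 0.003 0.021] [ 3.142 -0.003 -0.236] [-0.566 -0.483  0.115] 0.05021753806374349
flange_center 0.86 [ 0.551 -0.012  0.046] [253. 116.]
v_seat 0.6 [ 0.594 -0.025  0.043] [258.  18.]
```

Emit:
apply_moves([
  [0,0,-0.3,0,5],
  [0.5,-0.1,0,0,5],
  [0.5,-0.1,0,0,5],
  [0.5,-0.1,0,0,5],
  [0.5,-0.1,0,0,5],
  [0.4,-0.1,0,0,5],
  [0.4,-0.1,0,0,5],
  [0.4,-0.1,0,0,5],
  [0.4,-0.1,0,0,5],
  [0.4,-0.1,0,0,5],
  [0.4,-0.1,0,0,5],
  [0.4,-0.1,0,0,5],
  [0.4,-0.1,0,0,5],
  [0.4,-0.1,0,0,5],
  [0,0,0,0,5],
])

```text
t: 14.18
position: [0.5339, -0.0099, 0.0167]
tool_rot: [-3.142, -0.001, -0.236]
force: [-0.8, 0.4, -0.1]
gripper_width: 0.05
```

```bash
python3 - <<'E'
from h import *
s=read_state(); print(s["t"],s["position"],s["tool_rot"],s["force"],s["gripper_width"])
p=wrist(); cv2.imwrite("pics/w5.png",p["pixels"]); show(p,["flange_center","v_seat"])
p=snapshot("side"); show(p,["push_bar","flange_center","v_seat"])
E
```

```text
14.175 [ 0.534 -0.01   0.017] [-3.142 -0.001 -0.236] [-0.785  0.409 -0.081] 0.050034938647591516
flange_center 0.71 [ 0.583 -0.023  0.047] [259. 165.]
push_bar 0.95 [ 0.733 -0.038  0.303] [235. 108.]
flange_center 0.85 [ 0.583 -0.02   0.045] [262. 199.]
v_seat 0.6 [ 0.597 -0.021  0.043] [260. 197.]
```

View pics/w5.png

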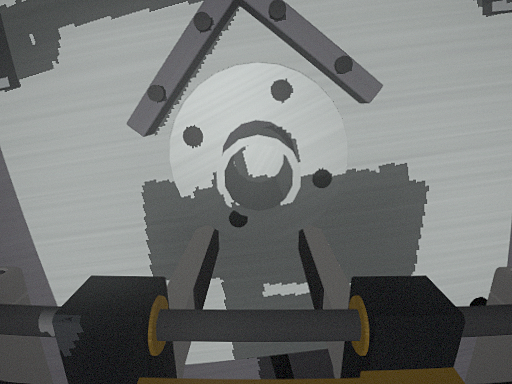

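The flange sits in the finger cradle at about (258,140) and has moved towards the V, with a gap left at both bars. I'll keep going slowly.

Emit:
apply_moves([
  [0.3,-0.1,0,0,5],
  [0.3,-0.1,0,0,5],
  [0.3,-0.1,0,0,5],
  [0,0,0,0,5],
])

```text
t: 15.02
position: [0.5425, -0.0128, 0.0164]
tool_rot: [-3.142, -0.001, -0.236]
force: [-2.5, 1.3, 0.9]
gripper_width: 0.0503
```

Emit:
apply_moves([
  [0.2,0,0,0,5],
  [0.2,0,0,0,5],
])

```text
t: 15.28
position: [0.544, -0.0125, 0.0159]
tool_rot: [3.141, 0.006, -0.236]
force: [-9.7, 0.8, 5.9]
gripper_width: 0.0503
```

Contact with the V (-9.7 N). I'll back off, close the fingers and square up to the jig, then make one final push on the axis.

Emit:
apply_moves([
  [-1.5,0.1,0.1,0,5],
  [-1.5,0.1,0.1,4,0],
  [-0.5,0,0.1,4,0],
  [0,0,0,0,0],
  [0,0,0,0,0],
  [0,0,0,0,0],
  [0,0,0,0,0],
])

```text
t: 16.15
position: [0.5113, -0.0107, 0.0194]
tool_rot: [3.142, -0.0, -0.097]
force: [0.1, 0.0, -0.4]
gripper_width: 0.0006
```

```bash
python3 - <<'E'
from h import *
s=read_state(); print(s["t"],s["position"],s["tool_rot"],s["force"],s["gripper_width"])
p=wrist(); cv2.imwrite("pics/w6.png",p["pixels"]); show(p,["flange_center","v_seat"])
p=snapshot("side"); show(p,["push_bar","flange_center","v_seat"])
E
```

```text
16.15 [ 0.511 -0.011  0.019] [ 3.142 -0.    -0.097] [ 0.06   0.018 -0.422] 0.0006303207346831989
flange_center 0.63 [ 0.594 -0.024  0.044] [268.  96.]
push_bar 0.65 [ 0.738 -0.039  0.068] [236. 169.]
flange_center 0.56 [ 0.593 -0.023  0.046] [261. 197.]
v_seat 0.79 [ 0.597 -0.022  0.045] [260. 196.]
```

View pics/w6.png

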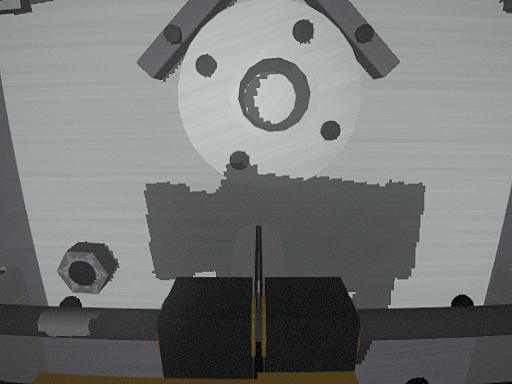

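The flange looks seated or nearly so: its centre is at column 269 and the V's centre at 268. I'll make the final push on the axis along jig x, with the force as the check.

Emit:
apply_moves([
  [0.5,-0.5,-0.2,0,0],
  [0.7,-0.1,0,0,0],
  [0.6,-0.1,0,0,0],
  [0.3,0,0,0,0],
  [0.2,0,0,0,0],
  [0,0,0,0,0],
])

```text
t: 17.25
position: [0.5341, -0.0176, 0.0174]
tool_rot: [-3.142, 0.0, -0.097]
force: [0.4, -0.3, -1.1]
gripper_width: 0.0003
```

Emit:
apply_moves([
  [0.2,0,0,0,0],
  [0.2,0,0,0,0],
  [0,0,0,0,0],
])

```text
t: 17.62
position: [0.535, -0.017, 0.0164]
tool_rot: [-3.141, 0.008, -0.096]
force: [-8.1, 0.7, 4.4]
gripper_width: 0.0003
```

Emit:
apply_moves([
  [0.2,0,0,0,0],
  [0.2,0,0,0,0],
  [0.2,0,0,0,0],
  [0,0,0,0,0],
])

```text
t: 18.12
position: [0.5357, -0.016, 0.0148]
tool_rot: [-3.14, 0.021, -0.096]
force: [-20.9, 2.2, 11.5]
gripper_width: 0.0003
```

Firm: 21 N, aligned with jig x, and no further travel. I'll back off and verify.

Emit:
apply_moves([
  [-1,0.1,0.1,0,0],
  [-2,0.2,0.2,0,0],
  [-3,0.3,3,0,0],
  [0,0,6,0,0],
  [0,0,6,0,0],
  [0,0,0,0,0],
  [0,0,0,0,0],
])

```text
t: 19.0
position: [0.484, -0.0117, 0.1702]
tool_rot: [3.142, -0.0, -0.097]
force: [-0.3, 0.0, -0.8]
gripper_width: 0.0006
```

```bash
python3 - <<'E'
from h import *
s=read_state(); print(s["t"],s["position"],s["tool_rot"],s["force"])
p=wrist(); show(p,["flange_center","v_seat","nut"]); print(pix(p,[.594,-.024,.026]).round())
c=pix(p,[.594,-.024,.026]).astype(int); y0=max(c[1]-90,0); x0=c[0]-130
cv2.imwrite("pics/w7.png",cv2.resize(p["pixels"][y0:y0+180,x0:x0+260],None,fx=3,fy=3,interpolation=cv2.INTER_CUBIC))
p=snapshot("side"); show(p,["push_bar","counterweight","flange_center","v_seat","elbow","nipple","mallet"])
E
```

```text
19.0 [ 0.484 -0.012  0.17 ] [ 3.142 -0.    -0.097] [-0.318  0.019 -0.753]
flange_center 0.95 [ 0.592 -0.026  0.045] [262.  72.]
nut 0.76 [0.499 0.106 0.014] [152. 176.]
[260.  72.]
push_bar 0.81 [ 0.734 -0.036  0.307] [234. 107.]
counterweight 0.81 [ 0.736 -0.036  0.069] [235. 169.]
flange_center 0.76 [ 0.596 -0.024  0.046] [261. 196.]
v_seat 0.92 [ 0.596 -0.021  0.045] [260. 197.]
elbow 0.88 [0.626 0.23  0.004] [192. 239.]
nipple 0.51 [ 0.56  -0.252  0.   ] [314. 183.]
mallet 0.57 [ 0.551 -0.478  0.001] [353. 159.]
```

View pics/w7.png

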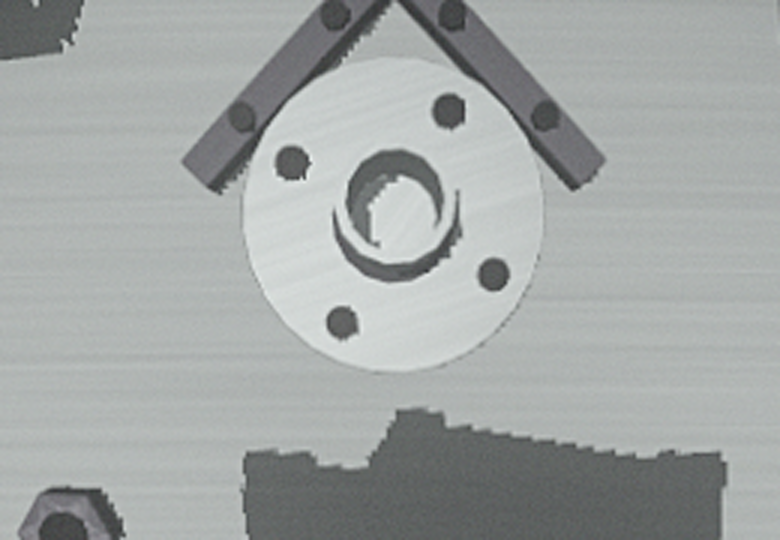

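The crop shows the flange, centred at (393,215), touching the left bar at about (270,120) and the right bar at about (520,110), with no gap at either. The screen is still open and the tool is clear, so I'm handing in.

```bash
python3 -c "
from bench import *
print(close_job())"
```

```text
the job is handed in; nothing more can be done
None
```

The screen is open and the flange is home against both bars of the V stop. I handed the job in at about 19 s, with the tool clear of everything.

- **Screen:** The tool can only point down and could not get under the push bar. I pressed the counterweight down and away instead, with 12 N at most in the readings. The screen passed its balance point and leaned lightly on the tool until I backed off. It then fell to its upper stop and stayed there: the last check had the push bar at x ≈ 0.734, z ≈ 0.30.
- **Flange:** I slid it low on the rim with partly open fingers, then gave it one push on the axis with closed fingers. That push reached 21 N along the jig's x axis with no further travel. In the last wrist picture the flange touches both V bars, with no visible gap or tilt.
- **Position checks:** The side camera puts the flange centre within about 3 mm of the seat point. The wrist and side cameras differ by about 4 mm in x, which is within their accuracy.
- **Other things:** The nut, elbow, nipple and mallet were found where they started, within measuring error. I did not measure the tape or the tube offcut again, but the tool never went near them.
- **Odd readings:** The networks gave a few wrong matches along the way, such as the elbow reported as the flange and the counterweight as the push bar. I ruled these out by their heights and positions.

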